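# Sort the drinks-shelf oddments back into the organiser trays

### The job

Sort the five loose oddments: lay both wooden stirrers flat, lengthwise and side by side in the long undivided tray, and stand each steel tin upright in the bay of its own size in the divided tray. Take the cork coaster out of its slotted block and lean it in the coaster stand, its foot on the base between the low lip and the wall, set out from the wall so that it is clearly tilted back against it. Do not knock the glass jar or the white mug out of place.

Things in the scene. Friction and masses are not known exactly. Their poses are not given: they have to be found in the camera images.
- stirrer_a: A wooden stirrer, one of two alike: a flat stick 130 mm long (along its x) and 8 mm thick, lying flat on the shelf. The shaft is 14 mm wide; the last 32 mm at its +x end are a rounded paddle 24 mm wide. Origin at mid-length and mid-thickness (4 mm above what it lies on), where the shaft is 14 mm wide; z is up. Weighs about 15 g. Either end may point either way in the tray.
- stirrer_b: A wooden stirrer, one of two alike: a flat stick 130 mm long (along its x) and 8 mm thick, lying flat on the shelf. The shaft is 14 mm wide; the last 32 mm at its +x end are a rounded paddle 24 mm wide. Origin at mid-length and mid-thickness (4 mm above what it lies on), where the shaft is 14 mm wide; z is up. Weighs about 15 g. Either end may point either way in the tray.
- tin_large: A closed round steel tin, standing upright, the larger of two: 60 mm in diameter, 50 mm tall, about 120 g. Origin at the centre of its underside, z up. Smooth straight side.
- tin_small: A closed round steel tin, standing upright, the smaller of two: 40 mm in diameter, 50 mm tall, about 70 g. Origin at the centre of its underside, z up. Smooth straight side.
- coaster: Square cork coaster, 100 x 100 x 10 mm, 60 g, standing on edge in a fixed dark wooden block (45 x 120 mm, 30 mm high; slot 13 mm wide, its floor 6 mm above the shelf). Origin: centre of its lower edge. x is normal to its faces (thickness), y along the lower edge, z up its face to the top edge at 100 mm; the upper 76 mm stand free of the block. Faces alike. Lift straight up.
- stirrer_tray: The long undivided tray, fixed: clear acrylic, grey floor, outside 168 mm (its x) by 120 mm (its y), walls 4 mm thick and 22 mm high, inner floor 4 mm above the shelf. Origin under its centre at shelf height, z up. Two stirrers lie along its x side by side, about 25 mm either side of the middle.
- tin_tray: The divided tray, fixed: clear acrylic, grey floor, outside 88 mm (its x) by 148 mm (its y), walls 4 mm thick, 22 mm high, inner floor 4 mm above the shelf. Origin under its centre at shelf height. Large bay 80 x 80 mm, centre at y = +30 mm; small bay 80 (x) by 56 (y) mm, centre at y = -42 mm. Tins in place stand only 22 mm apart: gripping across the tray's x leaves the fingers room.
- coaster_stand: Fixed stand: grey base 80 (x) by 130 (y) by 4 mm; clear upright wall along its -x edge, on the robot's side (inner face x = -34 mm, top 64 mm above shelf); low clear lip (inner face x = +2 mm, top 12 mm up). Origin under the base centre, shelf height. Coaster's foot stands along y between them, its top leans to -x over the wall; with its foot's centre at x = -10 mm it leans 17 degrees.
- jar: Bystander: a closed glass jar with a steel cap, 68 mm in diameter, 105 mm tall. Origin at the centre of its underside. Leave it where it is.
- mug: Bystander: a white porcelain mug, 80 mm in diameter, 90 mm tall, with a handle at its +y. Origin at the centre of its underside. Leave it where it is.
Not all that is in view belongs to the job. What is shaped like the tin_large but blue or purple is not meant.

How it is judged:
By the outcome, as a careful person would: the job done as asked, in the order asked, and still so for the second after the job is handed in, with the robot touching nothing.
It also fails if it takes over 115 s, if anything falls off the work surface, if the arm or the gripper's body presses on something with over 40 N, if the wrist force passes 120 N, or if a joint passes its speed limit or range.

### The arm

A 7-joint arm with a two-finger parallel gripper is mounted at the origin on the work surface. World frame = base frame: x ahead of the robot, y to its left, z up, the work surface at z = 0. Lengths are in mm, angles in degrees, forces in N, time in s.
With the tool pointing down it reaches from about 400 to 900 mm from the base axis. Payload 5.5 kg.
Tool frame: the origin (TCP) lies at the very end of the fingers, on their centre line; the grasp point (between the pads) lies manip.pinch_z behind it (manip.pinch_z is the distance from the TCP to the grasp point, in mm); z points along the fingers, x is the direction in which the jaws open and shut, and the axes are right-handed (so a half turn about z gives the same grasp; the last joint's range is limited). The gripper opens to 92 mm and grips with 3 to 60 N. Pads are 19 mm wide; open, the fingers measure 130 mm over their backs; the gripper's body (75 mm by 190 mm) begins 47 mm behind the grasp point.
Start: joints at [86.986, 28.699, -24.465, 88.831, 12.651, 65.22, -12.049], TCP at [201.908, -617.845, 226.729] pointing down, gripper open.
Joint ranges: [-164.97, 164.97], [-17.58, 116.51], [-87.97, 89.64], [11.32, 138.91], [-80.73, 260.73], [10.89, 115.49], [-147.41, 147.41]. Speed limits (degrees/s): [147.25, 147.25, 180, 180, 180, 180, 180].

### API

Orientations are given as [roll, pitch, yaw] about the fixed x, y, z axes, in that order (R = Rz(yaw) Ry(pitch) Rx(roll)).
In Python, from plant import monitor, vision, order, manip gives the robot as it stands. The module is installed in compiled form; this text tells all that it offers.
- The arm moves only by the tool send_rows, never from a script. Its arguments are lists of equal length, an entry for each row: "delta_pos": the shift along the tool's x, y, z in m, a list of three; "yaw": the turn about the tool's z in units of 8 degrees (1.0 is 8 degrees); "fingers": the closure in counts, from 0 (fully open) to 255 (shut). A call has 1 to 8 rows; each row is the pose to reach, as a shift and turn from the pose measured when the call began, along the tool's axes at that moment; what a row does not reach only later rows make up. A row lasts 1/10 s, in which the tool goes at most 50 mm and 8.59 degrees, less where a joint would pass 70% of its speed; a pose out of reach is approached as far as the arm can. A call with a gripper value outside its range is refused whole. The fingers move at their own pace and stop on an object; the grip force is fixed at half the most. Time passes only in rows, so rows that repeat a pose let the fingers close. It gives the time, the measured TCP pose, the force and the opening at its end, in the units of the state.
- monitor.sense(): the state, without advancing time (a new reading comes with each control period).
- vision.snapshot(name): name is "scene" or "top" or "wrist"; returns the picture (384x512x3 uint8, red, green, blue); there is no depth.
- vision.camera_params(name): a dict with "K" (3x3 intrinsics, pixels), "T" (4x4, takes a point from camera to world coordinates); the wrist camera has in their place "T_tool_cam" (4x4, takes a point from camera to tool coordinates, whose origin is the TCP and whose axes are the tool frame's). Camera axes: x right, y down, z forward; pixel columns grow to the right and rows downward; lengths in mm; the calibration is good to about 2 mm. A picture is of the moment at which its call begins: read the wrist's pose just before it. camera_params takes no time and is no camera call.
- order.job_done(): hands the job in, once; it reports no verdict.
The state is a dict: "time": time; "q": joint angles; "qd": joint speeds; "joint_efforts": joint torques, N m; "tcp_pos": TCP position; "tcp_rot": TCP orientation; "wrist_force": force on the tool from outside, world axes, zero at the start; "ft_torque": the same for the moment, N m; "width": finger opening in mm.
Only numpy, scipy, OpenCV 4.12 (cv2) and the standard library are available. Lean on these libraries where they do the work, as an engineer would, in place of code of your own. Each camera call takes 0.05 s, during which the arm holds its last target.

## Working session

There is one attempt and no reset: what is moved stays moved. The work goes in short steps, Python scripts to look and compute and a tool call to move; the robot and the scene stay as the last step left them, time stands still between calls to the robot, and variables do not carry over. Pictures are saved under pics/ and viewed, and the job is handed in when it is done.

Besides the shell and the picture viewer there is one more tool, called after "Emit:" as name(argument=value, ...), one argument or row to a line, values as JSON. send_rows: Moves the arm, as the interface text tells. Its arguments: {"type":"object","properties":{"delta_pos":{"type":"array","items":{"type":"array","items":{"type":"number"}}},"yaw":{"type":"array","items":{"type":"number"}},"fingers":{"type":"array","items":{"type":"number"}}},"required":["delta_pos","yaw","fingers"]}

```bash
ls; mkdir -p pics
python3 - <<'E'
from plant import monitor, vision, order, manip
import cv2,numpy as np
print(monitor.sense()); print(manip.pinch_z,[a for a in dir(manip) if a[0]!='_'])
np.set_printoptions(suppress=True,precision=3)
for n in ["scene","top","wrist"]:
    p=vision.camera_params(n); print(n,p)
for n in ["scene","top"]:
    im=vision.snapshot(n); cv2.imwrite(f"pics/{n}0.png",im[:,:,::-1])
E
```

```text
pics
{'time': 0.0, 'q': array([ 86.98516424,  28.75643779, -24.45432092,  88.8897069 ,
        12.64919028,  65.21927601, -12.04798708]), 'qd': array([ 0.02608195, -0.00742788, -0.03988135, -0.03975533,  0.0278618 ,
        0.01347697,  0.03458884]), 'joint_efforts': array([ 4.61453783e-04, -5.66598451e+01, -5.81549317e+00, -2.79107004e+01,
       -6.84664445e-02,  3.09149211e-02,  1.58098192e-04]), 'tcp_pos': array([ 201.65170764, -617.20421426,  225.66389286]), 'tcp_rot': array([-1.79993217e+02,  1.12067861e-01, -7.19006702e+01]), 'wrist_force': array([ 0.38745416, -0.13583962, -0.15620362]), 'ft_torque': array([ 0.01061085, -0.00857216, -0.0397394 ]), 'width': 91.75680812162193}
18.8 ['MotionError', 'pinch_z']
scene {'K': array([[471.67 ,   0.   , 258.259],
       [  0.   , 471.67 , 189.41 ],
       [  0.   ,   0.   ,   1.   ]]), 'T': array([[  -0.648,    0.583,   -0.49 , 1162.128],
       [   0.761,    0.496,   -0.417,  490.409],
       [  -0.   ,   -0.644,   -0.765,  946.251],
       [   0.   ,    0.   ,    0.   ,    1.   ]])}
top {'K': array([[358.179,   0.   , 254.817],
       [  0.   , 358.179, 186.055],
       [  0.   ,   0.   ,   1.   ]]), 'T': array([[ -0.025,  -0.986,   0.164, 430.03 ],
       [ -0.999,   0.028,   0.016,  -5.597],
       [ -0.02 ,  -0.163,  -0.986, 890.276],
       [  0.   ,   0.   ,   0.   ,   1.   ]])}
wrist {'K': array([[295.561,   0.   , 256.607],
       [  0.   , 295.561, 188.885],
       [  0.   ,   0.   ,   1.   ]]), 'T_tool_cam': array([[   1.   ,   -0.001,   -0.001,    0.107],
       [   0.001,    0.969,    0.247,  -66.033],
       [   0.   ,   -0.247,    0.969, -158.148],
       [   0.   ,    0.   ,    0.   ,    1.   ]])}
```

View pics/top0.png

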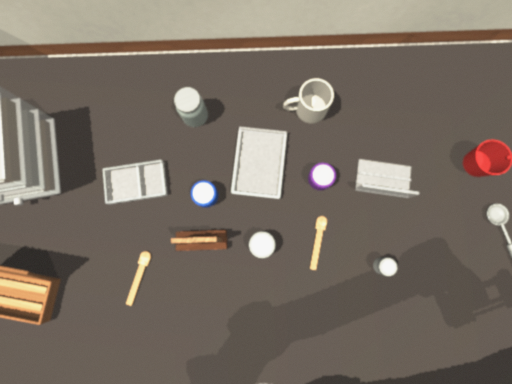

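View pics/scene0.png

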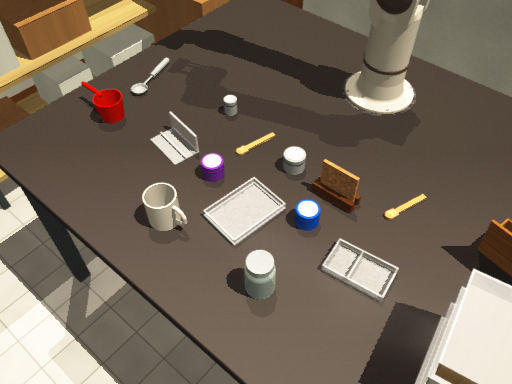

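```bash
cat > h.py <<'E'
from plant import monitor, vision, order, manip
import cv2,numpy as np
from scipy.spatial.transform import Rotation as R
np.set_printoptions(suppress=True,precision=2)
def camT(n,s=None):
    p=vision.camera_params(n)
    if n!="wrist": return p["K"],p["T"]
    s=s or monitor.sense()
    T=np.eye(4);T[:3,:3]=R.from_euler('xyz',s["tcp_rot"],degrees=True).as_matrix();T[:3,3]=s["tcp_pos"]
    return p["K"],T@p["T_tool_cam"]
def ray(KT,uv,z):
    K,T=KT;d=T[:3,:3]@np.linalg.solve(K,[uv[0],uv[1],1]);return (T[:3,3]+d*(z-T[2,3])/d[2])
def proj(KT,P):
    K,T=KT;P=np.atleast_2d(np.asarray(P,float));c=(P-T[:3,3])@T[:3,:3];q=c@K.T;return q[:,:2]/q[:,2:]
def snap(n,f):
    s=monitor.sense();im=vision.snapshot(n)[:,:,::-1].copy();cv2.imwrite(f"pics/{f}.png",im);return im,camT(n,s)
def crop(im,x0,y0,x1,y1,k,f):
    cv2.imwrite(f"pics/{f}.png",cv2.resize(im[y0:y1,x0:x1],None,fx=k,fy=k,interpolation=cv2.INTER_CUBIC))
def go(x,y,z,yaw=None):
    s=monitor.sense();M=R.from_euler('xyz',s["tcp_rot"],degrees=True).as_matrix()
    d=M.T@(np.array([x,y,z])-s["tcp_pos"])/1000
    cy=s["tcp_rot"][2]
    t=0
    if yaw is not None:
        t=-((yaw-cy+90)%180-90)/8
    print("d",d.round(4),"yaw",round(t,3), "now",s["tcp_pos"],s["tcp_rot"],"t",round(s["time"],2),"w",round(s["width"],1),"q7",s["q"][6])
E
python3 - <<'E'
from h import *
im=cv2.imread("pics/top0.png")
crop(im,95,115,235,265,5,"tl"); crop(im,225,120,425,270,4,"tr")
kt=camT("top")
for n,u,z in [("tl",(262,238),50),("ts",(389,266),50),("sa",(318,243),8),("sb",(138,278),8),("coaster",(200,239),106),("stand",(385,178),4),("ttray",(135,182),22),("stray",(260,162),22),("jar",(188,98),105),("mug",(316,95),90),("blue",(203,191),50),("purple",(322,175),50)]:
    print(n,ray(kt,u,z))
E
```

```text
tl [446.72  -5.66  50.  ]
ts [ 376.29 -292.87   50.  ]
sa [ 432.11 -141.03    8.  ]
sb [359.73 295.85   8.  ]
coaster [446.88 129.09 106.  ]
stand [ 588.18 -317.1     4.  ]
ttray [592.66 305.15  22.  ]
stray [634.23  -5.99  22.  ]
jar [772.23 157.26 105.  ]
mug [ 776.03 -142.25   90.  ]
blue [560.97 131.55  50.  ]
purple [ 591.53 -152.67   50.  ]
```

View pics/tl.png

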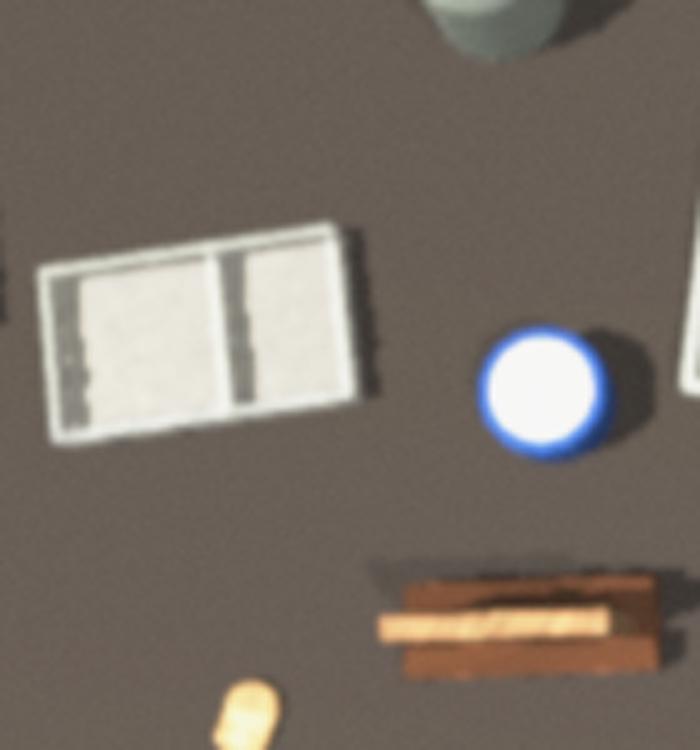

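View pics/tr.png

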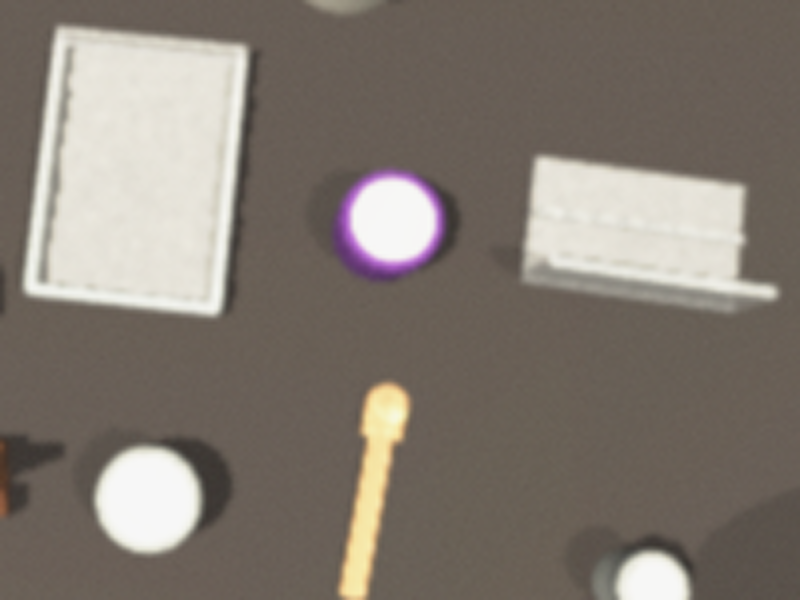

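Run:
```python
from h import *
from scipy.optimize import least_squares
kt=camT("top")
def un(c,k,x0,y0): return [((a+.5)/k-.5+x0,(b+.5)/k-.5+y0) for a,b in c]
def fit(name,px,L,g):
    L=np.array(L,float);px=np.array(px)
    def f(p):
        c,s=np.cos(p[2]),np.sin(p[2]);W=np.c_[p[0]+c*L[:,0]-s*L[:,1],p[1]+s*L[:,0]+c*L[:,1],L[:,2]]
        return (proj(kt,W)-px).ravel()
    r=least_squares(f,[g[0],g[1],np.radians(g[2])]);print(name,r.x[:2],np.degrees(r.x[2]),"rms px",np.sqrt(np.mean(r.fun**2)))
tr=lambda c:un(c,4,225,120); tl=lambda c:un(c,5,95,115)
fit("stray",tr([(57,27),(250,44),(220,316),(25,294)]),[(84,60,22),(84,-60,22),(-84,-60,22),(-84,60,22)],(634,-6,0))
fit("ttray",tl([(38,268),(335,224),(357,398),(55,443)]),[(44,74,22),(44,-74,22),(-44,-74,22),(-44,74,22)],(592,305,0))
fit("stand",tr([(537,156),(746,186),(778,293),(548,262)]),[(40,65,4),(40,-65,4),(-36,-65,64),(-36,65,64)],(588,-317,0))
fit("coaster",tl([(380,628),(610,620)]),[(0,50,106),(0,-50,106)],(447,129,0))
fit("block",tl([(405,585),(655,575),(660,667),(405,680)]),[(22.5,60,30),(22.5,-60,30),(-22.5,-60,30),(-22.5,60,30)],(447,129,0))
im=cv2.imread("pics/top0.png");hsv=cv2.cvtColor(im,cv2.COLOR_BGR2HSV)
m=cv2.inRange(hsv,(10,60,170),(35,255,255))
n,l,st,ce=cv2.connectedComponentsWithStats(m)
for i in range(1,n):
    if st[i,4]>80: 
        ys,xs=np.where(l==i);W=np.array([ray(kt,(u,v),8)[:2] for u,v in zip(xs,ys)]);mu=W.mean(0);w,V=np.linalg.eigh(np.cov((W-mu).T));a=V[:,1];t=(W-mu)@a
        print(st[i],mu,"ang",np.degrees(np.arctan2(a[1],a[0])),t.min(),t.max(),"mid",mu+a*(t.min()+t.max())/2)
```

```text
stray [635.02  -3.82] -7.8471089296666765 rms px 0.699247343552046
ttray [594.97 308.08] 7.258643934245611 rms px 0.37695243040324344
stand [ 587.64 -312.73] -10.017336318727457 rms px 0.44817034048166426
coaster [446.38 143.09] 0.5176895747568295 rms px 0.05286374850436585
block [446.32 140.17] 1.184310753122375 rms px 0.22829473473715595
[310 216  17  54 404] [ 437.05 -140.28] ang 166.78595121338114 -62.783134820040054 68.6840746574577 mid [ 434.18 -139.6 ]
[171 237  46   6 235] [448.06 162.17] ang 90.3360836829485 -55.479612691501266 54.988891155387016 mid [448.06 161.92]
[126 251  25  55 391] [360.42 297.57] ang 161.45695053666591 -65.89519534907349 66.02027344779431 mid [360.37 297.59]
[   0  267   51   58 1787] [330.57 574.73] ang 54.38282510165946 -79.0426668431847 86.36625515917956 mid [332.7 577.7]
```

Run:
```python
from h import *
go(434,-140,140,76.8)
```

```text
d [-0.38 -0.37  0.09] yaw 3.912 now [ 201.62 -617.24  225.73] [-180.      0.11  -71.9 ] t 0.1 w 91.8 q7 -12.048638476735196
```

Emit:
send_rows(
  delta_pos=[
    [-0.38, -0.37, 0.0],
    [-0.38, -0.37, 0.0],
    [-0.38, -0.37, 0.0],
    [-0.38, -0.37, 0.0],
    [-0.38, -0.37, 0.0],
    [-0.38, -0.37, 0.02],
    [-0.38, -0.37, 0.05],
    [-0.38, -0.37, 0.085],
  ],
  yaw=[0.9, 1.8, 2.7, 3.5, 3.9, 3.9, 3.9, 3.9],
  fingers=[140, 140, 140, 140, 140, 140, 140, 140],
)

```text
time: 0.9
tcp_pos: [377.1, -261.1, 195.5]
tcp_rot: [-179.9, -0.0, -103.1]
wrist_force: [0.4, -0.9, -0.3]
width: 41.7
```

Run:
```python
from h import *
go(434,-140,140,76.8)
```

```text
d [-0.13 -0.03  0.06] yaw 0.014 now [ 377.07 -261.15  195.53] [-179.91   -0.   -103.09] t 0.9 w 41.7 q7 -78.68143962502035
```

Emit:
send_rows(
  delta_pos=[
    [-0.131, -0.028, 0.04],
    [-0.131, -0.028, 0.055],
    [-0.131, -0.028, 0.055],
    [-0.131, -0.028, 0.055],
  ],
  yaw=[0, 0, 0, 0],
  fingers=[140, 140, 140, 140],
)

```text
time: 1.3
tcp_pos: [434.7, -132.9, 138.7]
tcp_rot: [179.9, 0.2, -102.5]
wrist_force: [-0.1, -0.5, -0.4]
width: 41.6
```

```bash
cat >> h.py <<'E'
def wood(im,kt,z,minA=150):
    hsv=cv2.cvtColor(im,cv2.COLOR_BGR2HSV);m=cv2.inRange(hsv,(10,60,150),(35,255,255))
    n,l,st,ce=cv2.connectedComponentsWithStats(m)
    for i in range(1,n):
        if st[i,4]>minA:
            ys,xs=np.where(l==i);W=np.array([ray(kt,(u,v),z)[:2] for u,v in zip(xs,ys)]);r=cv2.minAreaRect(W.astype(np.float32))
            t0=W.mean(0);C=np.cov((W-t0).T);a=np.linalg.eigh(C)[1][:,1];t=(W-t0)@a
            print(st[i],"mean",t0,"ang",np.degrees(np.arctan2(a[1],a[0])),"len",np.ptp(t),"rect",r)
E
python3 - <<'E'
from h import *
im,kt=snap("wrist","w1"); wood(im,kt,8)
go(434,-140,1.5,76.8)
E
```

```text
[ 256  115   25  125 1864] mean [ 436.48 -143.33] ang 165.5641963663876 len 127.23490114046135 rect ((433.96868896484375, -141.47154235839844), (22.76398277282715, 127.35725402832031), 74.7812271118164)
d [ 0.   -0.    0.14] yaw 0.065 now [ 434.03 -136.18  139.4 ] [ 179.94    0.1  -102.68] t 1.35 w 41.7 q7 -100.87182134180641
```

View pics/w1.png

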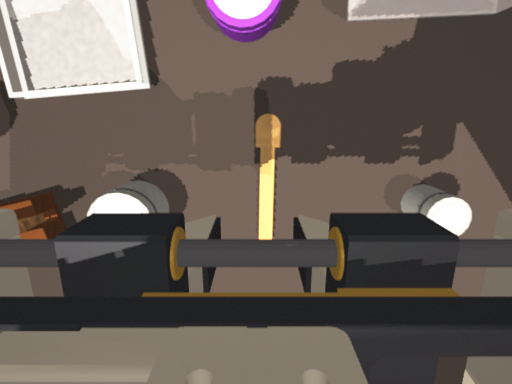

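Run:
```python
from h import *
go(434,-140.5,2,76)
```

```text
d [ 0.   -0.    0.14] yaw 0.165 now [ 434.03 -136.18  139.4 ] [ 179.94    0.1  -102.68] t 1.35 w 41.7 q7 -100.87182134180641
```

```bash
sed -i 's/print("d",d.round(4)/print("d",[round(float(v),4) for v in d]/' h.py
python3 - <<'E'
from h import *
go(434,-140.5,2,76)
E
```

```text
d [0.0045, -0.0011, 0.1374] yaw 0.165 now [ 434.03 -136.18  139.4 ] [ 179.94    0.1  -102.68] t 1.35 w 41.7 q7 -100.87182134180641
```

Emit:
send_rows(
  delta_pos=[
    [0.0045, -0.001, 0.05],
    [0.0045, -0.001, 0.09],
    [0.0045, -0.001, 0.12],
    [0.0045, -0.001, 0.13],
    [0.0045, -0.001, 0.137],
    [0.0045, -0.001, 0.137],
  ],
  yaw=[0.15, 0.15, 0.15, 0.15, 0.15, 0.15],
  fingers=[140, 140, 140, 140, 140, 140],
)

```text
time: 1.95
tcp_pos: [434.2, -141.2, 2.7]
tcp_rot: [180.0, 0.1, -103.9]
wrist_force: [-0.9, -0.6, 0.3]
width: 41.4
```

Run:
```python
from h import *
go(434,-140.5,2,76)
```

```text
d [-0.0006, 0.0004, 0.0007] yaw 0.009 now [ 434.2  -141.21    2.7 ] [ 179.96    0.08 -103.93] t 1.95 w 41.4 q7 -113.26840377813605
```

Emit:
send_rows(
  delta_pos=[
    [0, 0, 0],
    [0, 0, 0],
    [0, 0, 0],
    [0, 0, 0],
    [0, 0, 0],
    [0, 0, -0.03],
    [0, 0, -0.08],
    [0, 0, -0.1],
  ],
  yaw=[0, 0, 0, 0, 0, 0, 0, 0],
  fingers=[255, 255, 255, 255, 255, 255, 255, 255],
)

```text
time: 2.75
tcp_pos: [436.0, -141.4, 105.8]
tcp_rot: [-179.8, 0.1, -103.9]
wrist_force: [1.7, -0.5, -0.4]
width: 13.3
```

```bash
cat >> h.py <<'E'
def loc(o,x,y):
    c,s=np.cos(np.radians(o[2])),np.sin(np.radians(o[2]));return o[0]+c*x-s*y,o[1]+s*x+c*y
STRAY=(635,-3.8,-7.85);TTRAY=(595,308.1,7.26);STAND=(587.6,-312.7,-10)
E
python3 - <<'E'
from h import *
x,y=loc(STRAY,0,-22);print(x,y);go(x,y,100,90-7.85)
E
```

```text
631.9952375526854 -25.593838639285366
d [-0.1594, -0.1625, 0.0065] yaw -0.755 now [ 435.99 -141.37  105.77] [-179.82    0.07 -103.89] t 2.75 w 13.3 q7 -104.79205927081915
```

Emit:
send_rows(
  delta_pos=[
    [-0.159, -0.162, 0],
    [-0.159, -0.162, 0],
    [-0.159, -0.162, 0],
    [-0.159, -0.162, 0],
    [-0.159, -0.162, 0.01],
    [-0.159, -0.162, 0.03],
    [-0.159, -0.162, 0.05],
    [-0.159, -0.162, 0.05],
  ],
  yaw=[-0.3, -0.7, -0.75, -0.75, -0.75, -0.75, -0.75, -0.75],
  fingers=[255, 255, 255, 255, 255, 255, 255, 255],
)

```text
time: 3.55
tcp_pos: [628.8, -25.7, 53.2]
tcp_rot: [179.8, 0.0, -97.8]
wrist_force: [-1.1, 0.3, -1.0]
width: 13.2
```

Run:
```python
from h import *
im,kt=snap("wrist","w2");im2,kt2=snap("top","t2");crop(im2,215,110,305,210,6,"t2c")
wood(im2,kt2,60,60)
x,y=loc(STRAY,0,-22);print(x,y);go(x,y,7,90-7.85)
# overlay tray model
for z,L in [(22,[(84,60),(84,-60),(-84,-60),(-84,60)])]:
    p=proj(kt,[(*loc(STRAY,*l),z) for l in L]);print(p)
```

```text
[262 168   8  20 123] mean [586.62 -18.1 ] ang 172.31333206473863 len 45.589816801286894 rect ((587.0572509765625, -18.21168327331543), (15.022688865661621, 45.60729217529297), 82.75501251220703)
[171 237  45   6 229] mean [447.02 153.26] ang 90.33954871328967 len 101.6821239953345 rect ((447.153076171875, 153.24761962890625), (101.8282699584961, 11.382417678833008), 88.55524444580078)
[126 251  25  55 418] mean [368.63 278.25] ang 161.65819897354754 len 123.48263327901111 rect ((364.6234130859375, 279.12652587890625), (24.345489501953125, 123.51168823242188), 72.2029037475586)
[  0 267  27   8  81] mean [387.73 567.2 ] ang 78.31626210081279 len 63.32084291822439 rect ((387.8216247558594, 567.243896484375), (63.33211135864258, 6.4518656730651855), 77.98107147216797)
[   0  272   51   53 1633] mean [333.52 539.14] ang 65.64662126382161 len 137.85045603028033 rect ((326.98748779296875, 546.3821411132812), (121.4318618774414, 96.75713348388672), 78.8079605102539)
631.9952375526854 -25.593838639285366
d [-0.0003, -0.0008, 0.0492] yaw -0.004 now [631.05 -25.82  56.24] [-179.89    0.06  -97.88] t 3.65 w 13.0 q7 -117.9688688469543
[[119.61  77.45]
 [318.8   77.21]
 [307.18 317.09]
 [146.   317.17]]
```

View pics/w2.png

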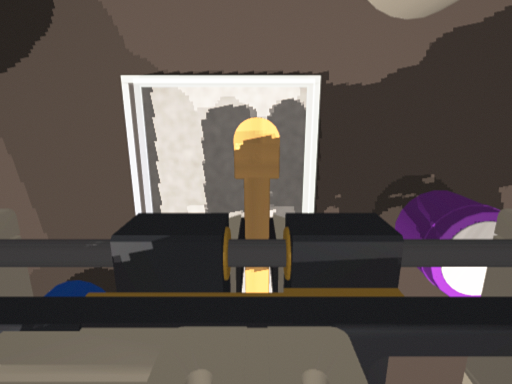

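View pics/t2c.png

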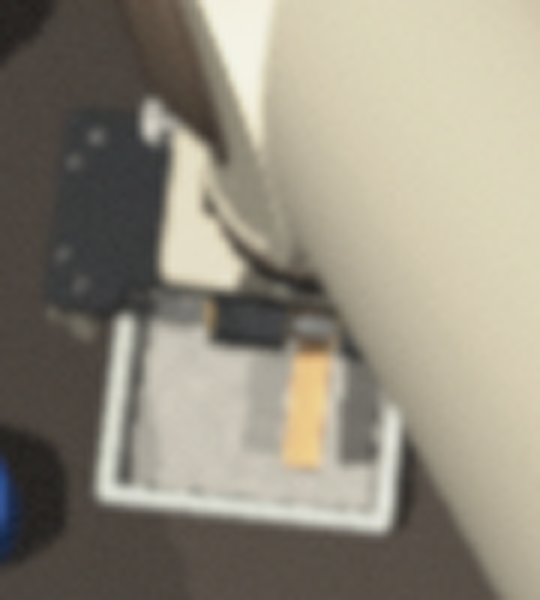

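Emit:
send_rows(
  delta_pos=[
    [0, -0.001, 0.025],
    [0, -0.001, 0.042],
    [0, -0.001, 0.0485],
    [0, -0.001, 0.0485],
    [0, -0.001, 0.0485],
    [0, -0.001, 0.0485],
    [0, -0.001, 0.0485],
  ],
  yaw=[0, 0, 0, 0, 0, 0, 0],
  fingers=[255, 255, 255, 255, 255, 195, 195],
)

```text
time: 4.35
tcp_pos: [632.5, -26.0, 8.2]
tcp_rot: [-179.8, 0.1, -97.9]
wrist_force: [-0.1, 0.2, -0.5]
width: 20.6
```

Run:
```python
from h import *
s=monitor.sense();print(s["wrist_force"])
go(364,297,100,71.5)
```

```text
[-0.12  0.17 -0.54]
d [-0.2832, 0.31, -0.0923] yaw 1.327 now [632.46 -25.96   8.19] [-179.85    0.06  -97.89] t 4.35 w 20.6 q7 -119.70191169791656
```

Emit:
send_rows(
  delta_pos=[
    [0, 0, -0.04],
    [0, 0, -0.085],
    [-0.03, 0.035, -0.1],
    [-0.06, 0.07, -0.1],
    [-0.09, 0.1, -0.1],
    [-0.12, 0.13, -0.1],
    [-0.15, 0.16, -0.1],
    [-0.18, 0.195, -0.1],
  ],
  yaw=[0, -0.5, -1.5, -2.5, -3.5, -4.5, -5.5, -6.5],
  fingers=[195, 195, 180, 140, 140, 140, 140, 140],
)

```text
time: 5.15
tcp_pos: [463.4, 180.1, 108.4]
tcp_rot: [-179.8, -0.1, -45.6]
wrist_force: [0.5, 0.5, -0.1]
width: 41.4
```

Run:
```python
from h import *
go(364,297,120,71.5)
```

```text
d [-0.1531, -0.0108, -0.0119] yaw 7.861 now [463.43 180.08 108.45] [-179.78   -0.15  -45.61] t 5.15 w 41.4 q7 -96.1450530049912
```

Emit:
send_rows(
  delta_pos=[
    [-0.02, -0.001, -0.03],
    [-0.06, -0.005, -0.035],
    [-0.1, -0.008, -0.04],
    [-0.13, -0.01, -0.04],
    [-0.153, -0.011, -0.04],
    [-0.153, -0.011, -0.04],
    [-0.153, -0.011, -0.04],
    [-0.153, -0.011, -0.04],
  ],
  yaw=[-1.05, -2.1, -3.15, -4.2, -5.25, -6.3, -7.35, -8.4],
  fingers=[140, 140, 140, 140, 140, 140, 140, 140],
)

```text
time: 5.95
tcp_pos: [364.1, 297.3, 148.4]
tcp_rot: [179.9, -0.3, 22.0]
wrist_force: [0.6, 0.2, -0.0]
width: 41.2
```

Emit:
send_rows(
  delta_pos=[
    [0, 0, 0],
    [0, 0, 0],
    [0, 0, 0],
    [0, 0, 0],
    [0, 0, 0],
    [0, 0, 0],
    [0, 0, 0],
  ],
  yaw=[-1.05, -2.1, -3.15, -4.2, -5.25, -6.2, -6.2],
  fingers=[140, 140, 140, 140, 140, 140, 140],
)

```text
time: 6.65
tcp_pos: [364.1, 297.2, 148.3]
tcp_rot: [179.7, -0.1, 71.6]
wrist_force: [-0.2, -0.3, -0.5]
width: 41.7
```

Run:
```python
from h import *
go(361,297.5,120,71.5)
im,kt=snap("wrist","w3"); wood(im,kt,8)
im2,kt2=snap("top","t3");crop(im2,215,110,305,210,6,"t3c")
```

```text
d [-0.0007, -0.0032, 0.0283] yaw 0.016 now [364.12 297.16 148.34] [179.75  -0.14  71.62] t 6.65 w 41.7 q7 -12.350383369854155
[ 460    0   52  136 5087] mean [333.28 537.82] ang 177.26213478125914 len 132.76075586942636 rect ((334.49322509765625, 535.0516967773438), (48.951473236083984, 130.598388671875), 83.77032470703125)
[ 240   44  178  143 5321] mean [338.57 370.66] ang 49.38770574002824 len 182.7325804761992 rect ((339.88177490234375, 367.3895263671875), (183.1824188232422, 121.95536804199219), 52.843936920166016)
[273  57  29  40 158] mean [277.5  356.06] ang -155.4963916092497 len 40.992361343986104 rect ((280.3992919921875, 356.1221618652344), (40.99986267089844, 12.02987289428711), 24.428739547729492)
[165  61  41  20 163] mean [243.69 267.74] ang 73.94468779773067 len 38.371945024862974 rect ((243.21493530273438, 266.03973388671875), (38.38442611694336, 15.841190338134766), 74.13833618164062)
[ 104   73  144  137 5480] mean [315.54 240.42] ang 101.26108944799681 len 165.14264056466573 rect ((304.5760498046875, 230.7618408203125), (142.50152587890625, 135.5641326904297), 69
[... 288 characters left out ...]
0.02861297824745 rect ((358.4496154785156, 292.0415344238281), (28.465103149414062, 130.27304077148438), 74.24058532714844)
[169 227  17  53 489] mean [415.28 186.17] ang 154.51206663046912 len 63.13932501295424 rect ((415.9892578125, 186.87640380859375), (16.56438636779785, 63.14726257324219), 64.88981628417969)
[330 227  15  52 353] mean [469.22 357.95] ang 171.94761776243575 len 62.244237444761886 rect ((472.4715576171875, 356.8822937011719), (11.966850280761719, 62.16876220703125), 83.2616195678711)
[221 269  40  17 151] mean [465.24 243.03] ang 81.64950105530983 len 45.07404410549712 rect ((465.3895263671875, 245.6517333984375), (45.0686149597168, 16.395170211791992), 87.13493347167969)
```

View pics/w3.png

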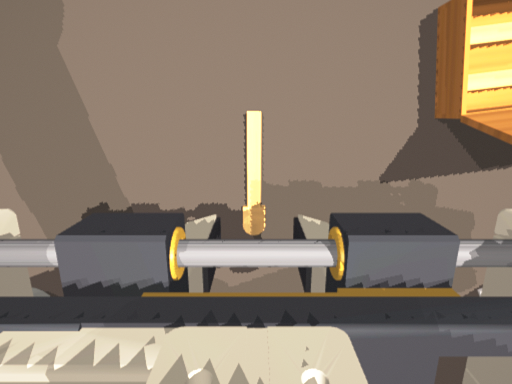

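View pics/t3c.png

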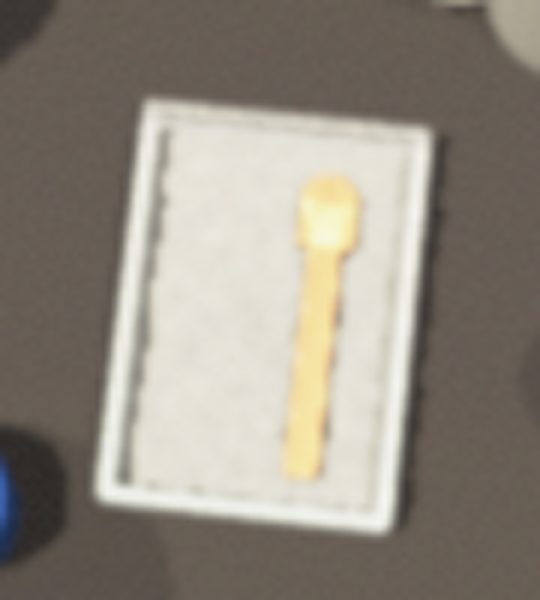

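Run:
```python
from h import *
kt=camT("wrist")
a=ray(kt,(254.3,111),8);b=ray(kt,(254,235.5),8);m=(a+b)/2;print(a,b,m,np.linalg.norm(a-b),np.degrees(np.arctan2(*(b-a)[:2][::-1])))
go(360.3,296.9,2,72)
```

```text
[299.25 317.14   8.  ] [423.04 274.62   8.  ] [361.14 295.88   8.  ] 130.8882902746836 -18.95927688447122
d [-0.0019, -0.0042, 0.1464] yaw -0.08 now [364.11 297.26 148.47] [179.72  -0.15  71.36] t 6.75 w 41.3 q7 -12.578451777862053
```

Emit:
send_rows(
  delta_pos=[
    [-0.002, -0.004, 0.05],
    [-0.002, -0.004, 0.1],
    [-0.002, -0.004, 0.13],
    [-0.002, -0.004, 0.14],
    [-0.002, -0.004, 0.146],
    [-0.002, -0.004, 0.146],
  ],
  yaw=[0, 0, 0, 0, 0, 0],
  fingers=[140, 140, 140, 140, 140, 140],
)

```text
time: 7.35
tcp_pos: [360.9, 297.4, 3.1]
tcp_rot: [179.7, -0.2, 71.3]
wrist_force: [0.1, 0.3, 0.5]
width: 41.4
```

Emit:
send_rows(
  delta_pos=[
    [0, 0, 0],
    [0, 0, 0],
    [0, 0, 0],
    [0, 0, 0],
    [0, 0, 0],
    [0, 0, -0.03],
    [0, 0, -0.08],
    [0, 0, -0.125],
  ],
  yaw=[0, 0, 0, 0, 0, 0, 0, 0],
  fingers=[255, 255, 255, 255, 255, 255, 255, 255],
)

```text
time: 8.15
tcp_pos: [359.3, 297.1, 129.5]
tcp_rot: [179.8, -0.2, 71.4]
wrist_force: [1.1, 0.4, 0.2]
width: 13.2
```

Run:
```python
from h import *
x,y=loc(STRAY,0,22);print(x,y);go(x,y,125,90-7.85)
```

```text
638.0047624473146 17.993838639285364
d [-0.1755, 0.3533, 0.0054] yaw -1.347 now [359.29 297.15 129.47] [179.77  -0.16  71.37] t 8.15 w 13.2 q7 -13.594779986984495
```

Emit:
send_rows(
  delta_pos=[
    [-0.02, 0.04, -0.03],
    [-0.045, 0.09, -0.04],
    [-0.07, 0.14, -0.04],
    [-0.09, 0.18, -0.04],
    [-0.12, 0.24, -0.02],
    [-0.145, 0.29, 0.0],
    [-0.175, 0.353, 0.01],
    [-0.175, 0.353, 0.05],
  ],
  yaw=[-0.3, -0.6, -0.9, -1.2, -1.35, -1.35, -1.35, -1.35],
  fingers=[255, 255, 255, 255, 255, 255, 255, 255],
)

```text
time: 8.95
tcp_pos: [626.6, 30.8, 100.7]
tcp_rot: [179.5, -0.2, 82.0]
wrist_force: [1.8, 0.6, -0.2]
width: 13.2
```

Run:
```python
from h import *
x,y=loc(STRAY,0,22);go(x,y,8,90-7.85)
```

```text
d [-0.0113, 0.0122, 0.0928] yaw -0.023 now [626.63  30.79 100.74] [179.48  -0.15  81.97] t 8.95 w 13.2 q7 35.47511597281407
```

Emit:
send_rows(
  delta_pos=[
    [-0.011, 0.012, 0.03],
    [-0.011, 0.012, 0.045],
    [-0.011, 0.012, 0.045],
    [-0.011, 0.012, 0.045],
  ],
  yaw=[0, 0, 0, 0],
  fingers=[255, 255, 255, 255],
)

```text
time: 9.35
tcp_pos: [636.7, 20.3, 56.6]
tcp_rot: [179.5, -0.2, 82.1]
wrist_force: [0.5, -0.3, 0.1]
width: 13.1
```

Run:
```python
from h import *
x,y=loc(STRAY,0,22);go(x,y,8,90-7.85)
im,kt=snap("wrist","w4")
```

```text
d [-0.0023, 0.0012, 0.0486] yaw -0.004 now [636.67  20.28  56.59] [179.49  -0.23  82.11] t 9.35 w 13.1 q7 35.72484486216551
```

View pics/w4.png

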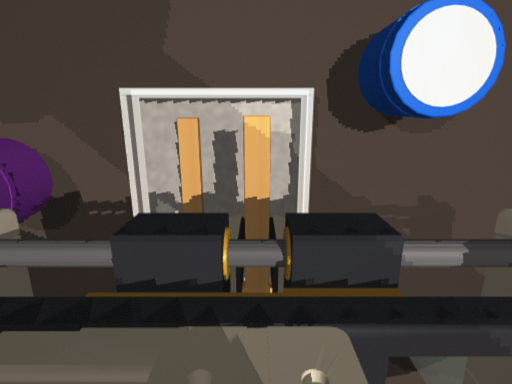

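Emit:
send_rows(
  delta_pos=[
    [-0.002, 0.001, 0.025],
    [-0.002, 0.001, 0.042],
    [-0.002, 0.001, 0.048],
    [-0.002, 0.001, 0.048],
    [-0.002, 0.001, 0.048],
    [-0.002, 0.001, 0.048],
    [-0.002, 0.001, 0.048],
    [-0.002, 0.001, -0.03],
  ],
  yaw=[0, 0, 0, 0, 0, 0, 0, 0],
  fingers=[255, 255, 255, 255, 255, 195, 195, 195],
)

```text
time: 10.2
tcp_pos: [633.7, 16.5, 53.5]
tcp_rot: [-180.0, -0.1, 82.1]
wrist_force: [-1.0, -0.6, 0.4]
width: 21.2
```

Run:
```python
from h import *
go(450,-6,140,7.26)
```

```text
d [-0.0475, -0.1789, -0.0865] yaw 9.355 now [633.69  16.55  53.51] [-179.99   -0.07   82.1 ] t 10.2 w 21.2 q7 36.07794141676594
```

Emit:
send_rows(
  delta_pos=[
    [-0.005, -0.02, -0.05],
    [-0.011, -0.04, -0.087],
    [-0.017, -0.06, -0.087],
    [-0.023, -0.08, -0.087],
    [-0.03, -0.11, -0.087],
    [-0.036, -0.14, -0.087],
    [-0.042, -0.16, -0.087],
    [-0.0475, -0.179, -0.087],
  ],
  yaw=[1.05, 2.1, 3.15, 4.2, 5.25, 6.3, 7.35, 8.4],
  fingers=[195, 150, 0, 0, 0, 0, 0, 0],
)

```text
time: 11.0
tcp_pos: [448.6, -6.1, 140.5]
tcp_rot: [-180.0, -0.0, 14.6]
wrist_force: [0.4, 0.1, 0.5]
width: 73.0
```

Run:
```python
from h import *
im2,kt2=snap("top","t4");crop(im2,215,110,305,210,6,"t4c")
go(447,-6,140,7.26)
im,kt=snap("wrist","w5")
```

```text
d [0.0018, -0.0001, -0.0] yaw 0.87 now [445.29  -6.59 139.97] [179.95   0.22  14.22] t 11.05 w 77.1 q7 -24.582738585136994
```

View pics/w5.png

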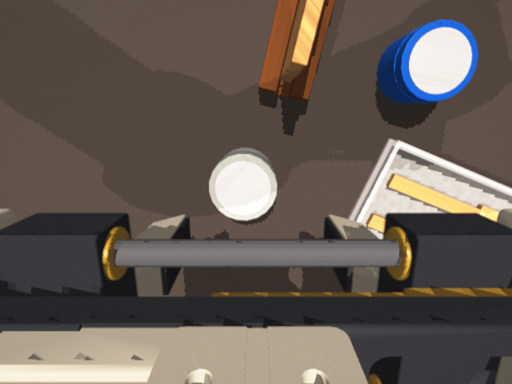

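View pics/t4c.png

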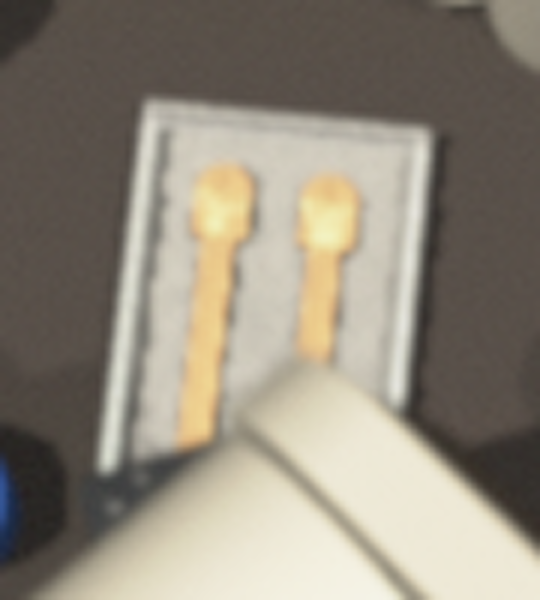

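```bash
cat >> h.py <<'E'
def tin(im,kt,x0,y0,x1,y1,r,g,thr=150,z=50):
    from scipy.optimize import least_squares
    c=im[y0:y1,x0:x1].min(2);m=(c>thr).astype(np.uint8)
    n,l,st,ce=cv2.connectedComponentsWithStats(m);i=1+st[1:,4].argmax()
    print("bbox",st[i],"cen",ce[i]+[x0,y0])
    P=cv2.findContours((l==i).astype(np.uint8),cv2.RETR_EXTERNAL,cv2.CHAIN_APPROX_NONE)[0][0][:,0]
    W=np.array([ray(kt,(u+x0,v+y0),z)[:2] for u,v in P])
    f=least_squares(lambda p:np.hypot(W[:,0]-p[0],W[:,1]-p[1])-p[2],[*W.mean(0),r],loss='soft_l1')
    print("circle",f.x,"ray cen",ray(kt,ce[i]+[x0,y0],z),np.sqrt(np.mean(f.fun**2)))
E
python3 - <<'E'
from h import *
im=cv2.imread("pics/w5.png");kt=camT("wrist")
for t in (120,150,180): tin(im,kt,190,130,300,230,30,None,t)
im=cv2.imread("pics/top0.png")
for t in (120,150,180):tin(im,camT("top"),240,220,285,265,30,None,t); tin(im,camT("top"),365,250,410,285,20,None,t)
E
```

```text
bbox [  19   23   68   68 3630] cen [242.55 186.48]
circle [434.31  -6.37  29.49] ray cen [434.1   -5.54  50.  ] 0.3393350118343779
bbox [  19   24   68   67 3553] cen [242.55 186.66]
circle [434.33  -6.5   29.18] ray cen [434.13  -5.7   50.  ] 0.275925437049167
bbox [  19   24   68   66 3467] cen [242.58 186.67]
circle [434.36  -6.48  28.83] ray cen [434.16  -5.7   50.  ] 0.30988078668453123
bbox [  8  11  27  28 588] cen [261.44 244.54]
circle [431.95  -3.88  30.43] ray cen [431.78  -3.94  50.  ] 0.7622110916276075
bbox [ 13   8  20  19 290] cen [387.51 266.82]
circle [ 374.61 -289.35   20.55] ray cen [ 374.55 -289.35   50.  ] 0.7372085763755535
bbox [  9  12  26  26 548] cen [261.53 244.49]
circle [432.05  -4.13  29.33] ray cen [431.88  -4.15  50.  ] 0.5491824168139808
bbox [ 14   8  18  18 261] cen [387.62 266.62]
circle [ 375.1  -289.59   19.44] ray cen [ 374.99 -289.64   50.  ] 0.5152505832743858
bbox [  9  12  26  26 517] cen [261.52 244.54]
circle [431.93  -4.11  28.48] ray cen [431.77  -4.12  50.  ] 0.67005508883886
bbox [ 14   8  18  18 235] cen [387.67 266.71]
circle [ 374.8  -289.79   18.41] ray cen [ 374.79 -289.73   50.  ] 0.630974115937078
```

Run:
```python
from h import *
go(433.7,-5.7,26,7.26)
```

```text
d [-0.0126, -0.0049, 0.1144] yaw 0.943 now [447.32  -6.92 140.35] [179.9    0.12  14.81] t 11.1 w 80.9 q7 -24.062776319836928
```

Emit:
send_rows(
  delta_pos=[
    [-0.0126, -0.005, 0.0],
    [-0.0126, -0.005, 0.02],
    [-0.0126, -0.005, 0.06],
    [-0.0126, -0.005, 0.095],
    [-0.0126, -0.005, 0.11],
    [-0.0126, -0.005, 0.114],
    [-0.0126, -0.005, 0.114],
  ],
  yaw=[0.9, 0.94, 0.94, 0.94, 0.94, 0.94, 0.94],
  fingers=[0, 0, 0, 0, 0, 0, 0],
)

```text
time: 11.8
tcp_pos: [434.3, -4.8, 26.3]
tcp_rot: [179.9, 0.1, 7.4]
wrist_force: [0.3, -0.1, -0.4]
width: 91.8
```

Emit:
send_rows(
  delta_pos=[
    [0, 0, 0],
    [0, 0, 0],
    [0, 0, 0],
    [0, 0, 0],
    [0, 0, 0],
    [0, 0, 0],
    [0, 0, -0.03],
    [0, 0, -0.06],
  ],
  yaw=[0, 0, 0, 0, 0, 0, 0, 0],
  fingers=[255, 255, 255, 255, 255, 255, 255, 255],
)

```text
time: 12.6
tcp_pos: [433.5, -4.5, 86.5]
tcp_rot: [180.0, 0.2, 7.5]
wrist_force: [0.8, -0.2, -1.1]
width: 59.4
```

Run:
```python
from h import *
x,y=loc(TTRAY,0,30);print(x,y);go(x,y,160,7.26)
```

```text
591.2088368578446 337.8594872608646
d [0.2006, -0.319, -0.0743] yaw 0.025 now [433.47  -4.49  86.47] [180.     0.22   7.46] t 12.6 w 59.4 q7 -34.93411684223554
```

Emit:
send_rows(
  delta_pos=[
    [0.02, 0, -0.045],
    [0.05, -0.01, -0.075],
    [0.09, -0.03, -0.085],
    [0.13, -0.06, -0.085],
    [0.16, -0.1, -0.085],
    [0.18, -0.145, -0.085],
    [0.19, -0.19, -0.085],
    [0.2, -0.235, -0.085],
  ],
  yaw=[0, 0, 0, 0, 0, 0, 0, 0],
  fingers=[255, 255, 255, 255, 255, 255, 255, 255],
)

```text
time: 13.4
tcp_pos: [601.7, 256.2, 169.9]
tcp_rot: [180.0, 0.3, 7.4]
wrist_force: [0.6, 0.5, -1.1]
width: 59.1
```

Run:
```python
from h import *
x,y=loc(TTRAY,0,30);print(x,y);go(x,y,75,7.26)
```

```text
591.2088368578446 337.8594872608646
d [0.0005, -0.0824, 0.0949] yaw 0.022 now [601.75 256.17 169.93] [179.99   0.26   7.43] t 13.4 w 59.1 q7 -47.8306366232016
```

Emit:
send_rows(
  delta_pos=[
    [0, -0.045, 0.02],
    [0, -0.082, 0.04],
    [0, -0.082, 0.08],
    [0, -0.082, 0.095],
    [0, -0.082, 0.095],
    [0, -0.082, 0.095],
  ],
  yaw=[0, 0, 0, 0, 0, 0],
  fingers=[255, 255, 255, 255, 255, 255],
)

```text
time: 14.0
tcp_pos: [591.8, 336.1, 75.4]
tcp_rot: [180.0, 0.2, 7.3]
wrist_force: [0.5, 0.0, -1.1]
width: 59.4
```

Run:
```python
from h import *
x,y=loc(TTRAY,0,30);go(x,y,31,7.26)
im,kt=snap("wrist","w6")
P=[(*loc(TTRAY,*l),22) for l in [(44,74),(44,-74),(-44,-74),(-44,74),(42,-12),(-42,-12)]]
print(proj(kt,P))
im2,kt2=snap("top","t6");crop(im2,85,110,225,215,5,"t6c")
```

```text
d [-0.0002, -0.0018, 0.0444] yaw 0.005 now [591.79 336.11  75.43] [179.98   0.25   7.3 ] t 14.0 w 59.4 q7 -56.49866100077264
[[318.49 142.89]
 [309.39 321.81]
 [203.88 321.53]
 [194.62 142.9 ]
 [310.29 253.74]
 [202.91 253.56]]
```

View pics/w6.png

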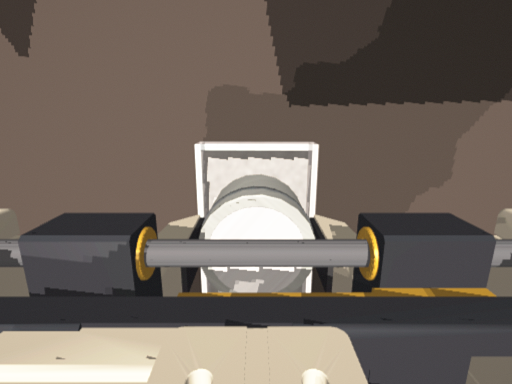

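View pics/t6c.png

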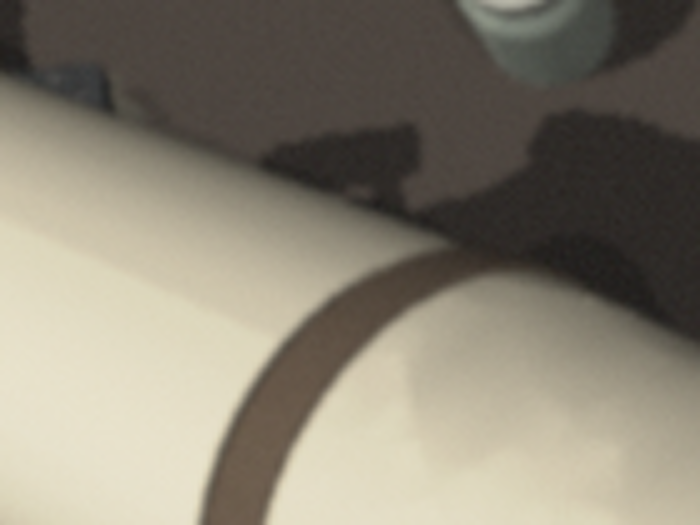

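Emit:
send_rows(
  delta_pos=[
    [0, -0.001, 0.02],
    [0, -0.001, 0.036],
    [0, -0.001, 0.0445],
    [0, -0.001, 0.0445],
    [0, -0.001, 0.0445],
    [0, -0.001, 0.0445],
    [0, -0.001, 0.0445],
    [0, -0.001, 0.0445],
  ],
  yaw=[0, 0, 0, 0, 0, 0, 0, 0],
  fingers=[255, 255, 255, 255, 150, 30, 0, 0],
)

```text
time: 14.9
tcp_pos: [592.4, 338.1, 32.7]
tcp_rot: [-179.9, 0.1, 7.3]
wrist_force: [-0.2, -0.2, 0.1]
width: 79.0
```

Run:
```python
from h import *
go(375,-289.5,140,7.26)
```

```text
d [-0.2955, 0.5948, -0.1076] yaw 0.005 now [592.36 338.11  32.65] [-179.93    0.09    7.3 ] t 14.9 w 79.0 q7 -58.01331052173579
```

Emit:
send_rows(
  delta_pos=[
    [0, 0, -0.05],
    [0, 0, -0.1],
    [0, 0.03, -0.13],
    [-0.01, 0.08, -0.13],
    [-0.03, 0.125, -0.13],
    [-0.05, 0.17, -0.13],
    [-0.07, 0.215, -0.13],
    [-0.09, 0.26, -0.13],
  ],
  yaw=[0, 0, 0, 0, 0, 0, 0, 0],
  fingers=[0, 0, 0, 0, 0, 0, 0, 0],
)

```text
time: 15.7
tcp_pos: [535.7, 66.9, 162.7]
tcp_rot: [-180.0, 0.1, 7.3]
wrist_force: [1.1, -1.0, 0.2]
width: 91.7
```

Run:
```python
from h import *
go(375,-289.5,140,7.26)
im2,kt2=snap("top","t7");crop(im2,95,140,175,215,7,"t7c")
```

```text
d [-0.2047, 0.333, 0.0227] yaw 0.006 now [535.71  66.85 162.73] [-179.97    0.05    7.31] t 15.7 w 91.7 q7 -35.32593186606454
```

View pics/t7c.png

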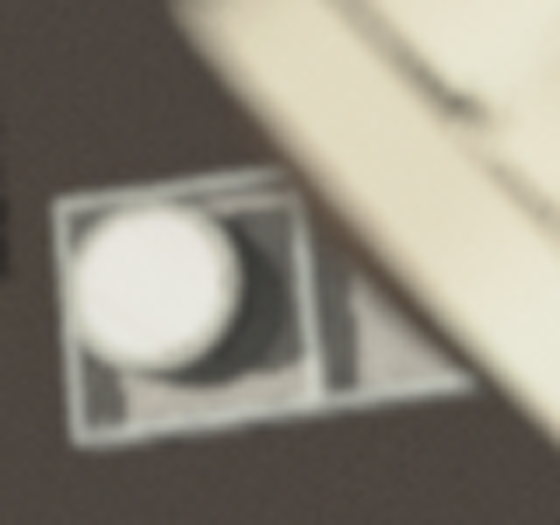

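Emit:
send_rows(
  delta_pos=[
    [-0.025, 0.04, 0],
    [-0.05, 0.083, 0],
    [-0.08, 0.13, 0],
    [-0.11, 0.175, 0],
    [-0.135, 0.22, 0],
    [-0.165, 0.265, 0],
    [-0.19, 0.305, 0.01],
    [-0.204, 0.333, 0.02],
  ],
  yaw=[0, 0, 0, 0, 0, 0, 0, 0],
  fingers=[0, 0, 0, 0, 0, 0, 0, 0],
)

```text
time: 16.55
tcp_pos: [371.4, -296.2, 146.8]
tcp_rot: [179.5, 0.4, 6.6]
wrist_force: [0.9, -0.5, 1.4]
width: 91.5
```

Emit:
send_rows(
  delta_pos=[
    [0, 0, 0],
  ],
  yaw=[0],
  fingers=[0],
)

```text
time: 16.65
tcp_pos: [367.3, -302.7, 145.2]
tcp_rot: [179.4, 0.6, 6.0]
wrist_force: [-1.1, -0.3, 0.1]
width: 91.7
```

Run:
```python
from h import *
im,kt=snap("wrist","w7")
u=proj(kt,[375,-289.5,50])[0];print(u);a=u.astype(int)
tin(im,kt,a[0]-50,a[1]-50,a[0]+50,min(a[1]+50,235),20,None)
go(374.9,-289.5,26,7.26)
```

```text
[268.02 175.86]
bbox [  28   24   46   52 1772] cen [268.   175.82]
circle [ 375.07 -290.17   20.57] ray cen [ 374.97 -289.47   50.  ] 1.3868512621377178
d [0.0075, -0.0106, 0.12] yaw -0.135 now [ 369.34 -299.65  146.14] [179.47   0.43   6.18] t 16.7 w 91.9 q7 5.131232093437783
```

View pics/w7.png

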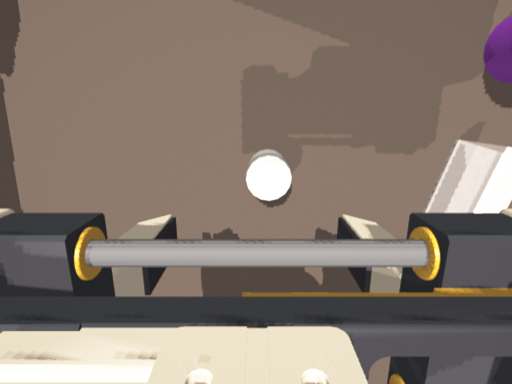

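Emit:
send_rows(
  delta_pos=[
    [0.0075, -0.0097, 0.0],
    [0.0075, -0.0097, 0.04],
    [0.0075, -0.0097, 0.08],
    [0.0075, -0.0097, 0.105],
    [0.0075, -0.0097, 0.118],
    [0.0075, -0.0097, 0.12],
    [0.0075, -0.0097, 0.12],
  ],
  yaw=[-0.13, -0.13, -0.13, -0.13, -0.13, -0.13, -0.13],
  fingers=[0, 0, 0, 0, 0, 0, 0],
)

```text
time: 17.4
tcp_pos: [376.4, -289.5, 26.9]
tcp_rot: [179.5, 0.4, 7.4]
wrist_force: [0.3, -1.1, -0.2]
width: 92.1
```

Emit:
send_rows(
  delta_pos=[
    [0, 0, 0],
    [0, 0, 0],
    [0, 0, 0],
    [0, 0, 0],
    [0, 0, 0],
    [0, 0, 0],
    [0, 0, 0],
    [0, 0, 0],
  ],
  yaw=[0, 0, 0, 0, 0, 0, 0, 0],
  fingers=[255, 255, 255, 255, 255, 255, 255, 255],
)

```text
time: 18.2
tcp_pos: [376.2, -289.5, 26.8]
tcp_rot: [179.5, 0.4, 7.3]
wrist_force: [-1.4, -1.0, -0.3]
width: 39.1
```

Run:
```python
from h import *
x,y=loc(TTRAY,0,-42);print(x,y);go(x,y,165,7.26)
```

```text
600.3076283990174 266.4367178347896
d [0.2924, -0.5214, -0.1451] yaw 0.011 now [ 376.23 -289.53   26.84] [179.45   0.39   7.35] t 18.2 w 39.1 q7 -4.935188613968334
```

Emit:
send_rows(
  delta_pos=[
    [0, 0, -0.04],
    [0, 0, -0.085],
    [0.01, -0.015, -0.125],
    [0.03, -0.055, -0.145],
    [0.055, -0.1, -0.145],
    [0.08, -0.145, -0.145],
    [0.105, -0.19, -0.145],
    [0.13, -0.235, -0.145],
  ],
  yaw=[0, 0, 0, 0, 0, 0, 0, 0],
  fingers=[255, 255, 255, 255, 255, 255, 255, 255],
)

```text
time: 19.0
tcp_pos: [474.0, -42.3, 168.8]
tcp_rot: [179.4, 0.4, 7.3]
wrist_force: [0.8, -0.7, -0.3]
width: 39.3
```

Run:
```python
from h import *
x,y=loc(TTRAY,0,-42);go(x,y,165,7.26)
```

```text
d [0.1645, -0.2903, -0.0003] yaw 0.005 now [473.98 -42.35 168.76] [179.42   0.38   7.3 ] t 19.0 w 39.3 q7 -23.246026686360164
```

Emit:
send_rows(
  delta_pos=[
    [0.025, -0.045, 0],
    [0.05, -0.088, 0],
    [0.075, -0.132, 0],
    [0.1, -0.175, 0],
    [0.125, -0.22, 0],
    [0.15, -0.26, 0.0],
    [0.165, -0.29, 0.03],
    [0.165, -0.29, 0.075],
  ],
  yaw=[0, 0, 0, 0, 0, 0, 0, 0],
  fingers=[255, 255, 255, 255, 255, 255, 255, 255],
)

```text
time: 19.8
tcp_pos: [601.6, 274.7, 92.0]
tcp_rot: [179.8, -0.0, 7.7]
wrist_force: [0.1, -0.5, -1.7]
width: 39.2
```

Emit:
send_rows(
  delta_pos=[
    [0, 0, 0],
  ],
  yaw=[0],
  fingers=[255],
)

```text
time: 19.9
tcp_pos: [597.5, 272.2, 84.8]
tcp_rot: [179.6, 0.6, 7.8]
wrist_force: [0.0, -2.0, -2.1]
width: 39.2
```

Run:
```python
from h import *
im,kt=snap("wrist","w8")
x,y=loc(TTRAY,0,-42);go(x,y,31,7.26)
```

```text
d [0.0004, 0.0087, 0.0582] yaw 0.067 now [599.08 275.24  89.14] [179.83   0.33   7.8 ] t 19.95 w 39.2 q7 -51.33935106538777
```

View pics/w8.png

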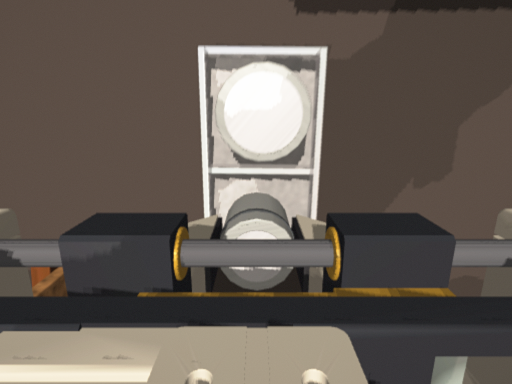

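Emit:
send_rows(
  delta_pos=[
    [0.0, 0.0085, 0.0],
    [0.0, 0.0085, 0.0],
    [0.0, 0.0085, 0.03],
    [0.0, 0.0085, 0.05],
    [0.0, 0.0085, 0.058],
    [0.0, 0.0085, 0.058],
  ],
  yaw=[0, 0, 0, 0, 0, 0],
  fingers=[255, 255, 255, 255, 255, 255],
)

```text
time: 20.55
tcp_pos: [600.0, 265.7, 31.4]
tcp_rot: [179.8, 0.4, 7.7]
wrist_force: [-0.2, 0.2, -0.9]
width: 39.3
```

Run:
```python
from h import *
x,y=loc(TTRAY,0,-42);go(x,y,31,7.26)
```

```text
d [0.0004, -0.0007, 0.0004] yaw 0.061 now [599.99 265.73  31.4 ] [179.78   0.36   7.75] t 20.55 w 39.3 q7 -52.881437178190964
```

Emit:
send_rows(
  delta_pos=[
    [0, 0, 0],
    [0, 0, 0],
    [0, 0, 0],
    [0, 0, 0],
    [0, 0, -0.03],
    [0, 0, -0.08],
    [0, 0, -0.12],
    [0, 0, -0.12],
  ],
  yaw=[0, 0, 0, 0, 0, 0, 0, 0],
  fingers=[180, 100, 100, 100, 100, 100, 100, 100],
)

```text
time: 21.35
tcp_pos: [603.5, 269.4, 158.3]
tcp_rot: [-180.0, -0.2, 7.8]
wrist_force: [0.2, 0.5, -0.2]
width: 55.8
```

Run:
```python
from h import *
im,kt=snap("wrist","w9")
go(446.5,142,165,0.8)
```

```text
d [-0.1715, 0.1037, -0.0096] yaw 0.869 now [602.43 267.89 155.13] [179.89   0.01   7.75] t 21.4 w 55.8 q7 -48.4804466239571
```

View pics/w9.png

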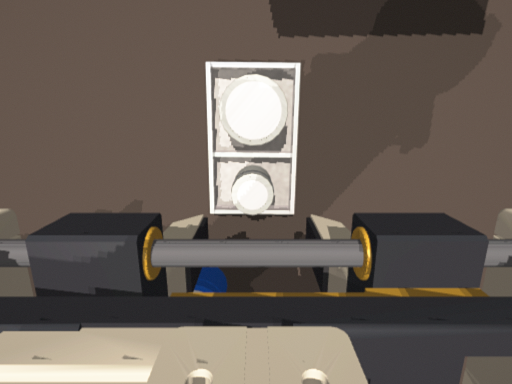

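Both tins upright in their bays. Now the coaster.

Emit:
send_rows(
  delta_pos=[
    [-0.03, 0.02, -0.01],
    [-0.07, 0.042, -0.015],
    [-0.11, 0.066, -0.015],
    [-0.145, 0.088, -0.015],
    [-0.165, 0.1, -0.015],
    [-0.1715, 0.104, -0.015],
    [-0.1715, 0.104, -0.015],
    [-0.1715, 0.104, -0.015],
  ],
  yaw=[0.3, 0.6, 0.87, 0.87, 0.87, 0.87, 0.87, 0.87],
  fingers=[100, 100, 100, 100, 100, 100, 100, 100],
)

```text
time: 22.2
tcp_pos: [447.5, 142.3, 170.5]
tcp_rot: [180.0, -0.0, 0.8]
wrist_force: [0.1, -0.2, -0.1]
width: 55.8
```

Run:
```python
from h import *
im,kt=snap("wrist","w10")
print(proj(kt,[(446.4,193,106),(446.4,93,106)]))
go(446.5,142,75,0.8)
im2,kt2=snap("scene","s10");crop(im2,290,130,390,230,6,"s10c")
```

```text
[[256.01 134.8 ]
 [254.58 257.57]]
d [-0.0012, 0.0007, 0.0955] yaw -0.0 now [447.58 142.71 170.53] [179.98  -0.05   0.8 ] t 22.25 w 55.4 q7 -49.53942707820756
```

View pics/w10.png

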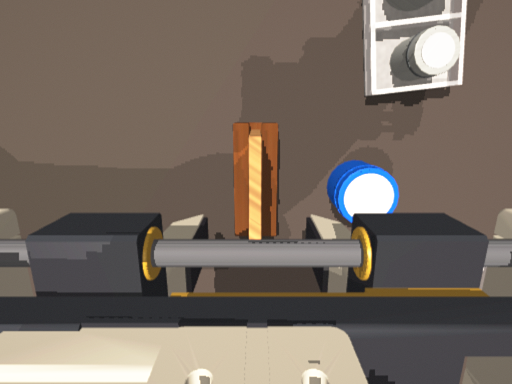

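View pics/s10c.png

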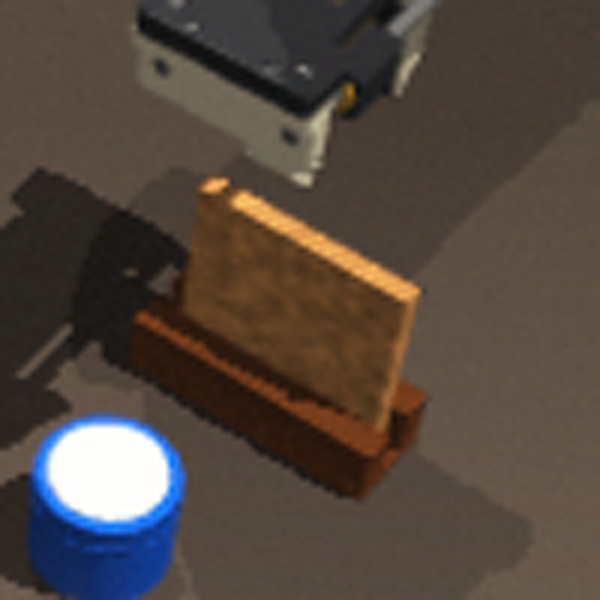

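Emit:
send_rows(
  delta_pos=[
    [-0.001, 0.0005, 0.03],
    [-0.001, 0.0005, 0.06],
    [-0.001, 0.0005, 0.085],
    [-0.001, 0.0005, 0.0955],
    [-0.001, 0.0005, 0.0955],
    [-0.001, 0.0005, 0.0955],
  ],
  yaw=[0, 0, 0, 0, 0, 0],
  fingers=[100, 100, 100, 100, 100, 100],
)

```text
time: 22.9
tcp_pos: [447.1, 143.5, 75.7]
tcp_rot: [-180.0, -0.1, 0.9]
wrist_force: [-0.4, 0.3, 0.8]
width: 56.0
```

Emit:
send_rows(
  delta_pos=[
    [0, 0, 0],
    [0, 0, 0],
    [0, 0, 0],
    [0, 0, 0],
    [0, 0, 0],
    [0, 0, 0],
    [0, 0, 0],
    [0, 0, -0.01],
  ],
  yaw=[0, 0, 0, 0, 0, 0, 0, 0],
  fingers=[255, 255, 255, 255, 255, 255, 255, 255],
)

```text
time: 23.7
tcp_pos: [446.1, 143.1, 85.1]
tcp_rot: [-180.0, 0.1, 0.9]
wrist_force: [0.0, 0.7, -0.0]
width: 9.7
```

Run:
```python
from h import *
x,y=loc(STAND,-8,0);print(x,y);go(x,y,165,-10)
```

```text
579.7215379759024 -311.3108145786645
d [0.1265, 0.4563, -0.0802] yaw 1.36 now [446.14 143.05  85.1 ] [-179.98    0.06    0.88] t 23.7 w 9.7 q7 -56.707599733907436
```

Emit:
send_rows(
  delta_pos=[
    [0, 0, -0.04],
    [0, 0, -0.08],
    [0.01, 0.03, -0.09],
    [0.02, 0.07, -0.09],
    [0.03, 0.11, -0.09],
    [0.042, 0.15, -0.09],
    [0.053, 0.19, -0.09],
    [0.065, 0.235, -0.09],
  ],
  yaw=[0, 0, 0.2, 0.5, 0.8, 1.1, 1.36, 1.36],
  fingers=[255, 255, 255, 255, 255, 255, 255, 255],
)

```text
time: 24.5
tcp_pos: [515.1, -92.0, 175.9]
tcp_rot: [-180.0, 0.0, -10.0]
wrist_force: [0.4, 0.4, -1.5]
width: 9.5
```

Run:
```python
from h import *
x,y=loc(STAND,-8,0);print(x,y);go(x,y,165,-10)
```

```text
579.7215379759024 -311.3108145786645
d [0.1017, 0.2048, 0.0108] yaw 0.002 now [515.08 -91.96 175.89] [-179.99    0.02   -9.99] t 24.5 w 9.5 q7 -31.992654078880534
```

Emit:
send_rows(
  delta_pos=[
    [0.02, 0.04, 0],
    [0.042, 0.085, 0],
    [0.062, 0.125, 0],
    [0.08, 0.165, 0],
    [0.095, 0.19, 0],
    [0.102, 0.205, 0],
    [0.102, 0.205, 0.01],
    [0.102, 0.205, 0.01],
  ],
  yaw=[0, 0, 0, 0, 0, 0, 0, 0],
  fingers=[255, 255, 255, 255, 255, 255, 255, 255],
)

```text
time: 25.3
tcp_pos: [578.8, -310.3, 164.2]
tcp_rot: [-179.9, 0.2, -10.0]
wrist_force: [-0.2, 0.5, -1.3]
width: 9.8
```

Run:
```python
from h import *
x,y=loc(STAND,-8,0);print(x,y);go(x,y,100,-10)
im,kt=snap("scene","s11");crop(im,120,70,240,190,5,"s11c")
for L in [(40,65,4),(40,-65,4),(-40,-65,4),(-40,65,4),(-34,65,64),(-34,-65,64),(2,65,12),(2,-65,12)]:
    print(L,proj(kt,[(*loc(STAND,*L[:2]),L[2])])[0])
im,kt=snap("wrist","w11");print()
for L in [(40,65,4),(40,-65,4),(-34,65,64),(-34,-65,64),(2,65,12),(2,-65,12)]:
    print(L,proj(kt,[(*loc(STAND,*L[:2]),L[2])])[0])
```

```text
579.7215379759024 -311.3108145786645
d [0.0013, 0.001, 0.0642] yaw 0.004 now [ 578.76 -310.3   164.24] [-179.89    0.17   -9.97] t 25.3 w 9.8 q7 -12.759690417532422
(40, 65, 4) [174.78 164.22]
(40, -65, 4) [149.9  138.71]
(-40, -65, 4) [173.44 126.64]
(-40, 65, 4) [198.85 150.93]
(-34, 65, 64) [194.88 136.25]
(-34, -65, 64) [168.74 111.78]
(2, 65, 12) [186.03 155.81]
(2, -65, 12) [160.78 130.87]

(40, 65, 4) [303.86 116.6 ]
(40, -65, 4) [299.35 232.36]
(-34, 65, 64) [227.71 117.05]
(-34, -65, 64) [230.82 256.42]
(2, 65, 12) [267.87 116.62]
(2, -65, 12) [266.69 235.03]
```

View pics/s11c.png

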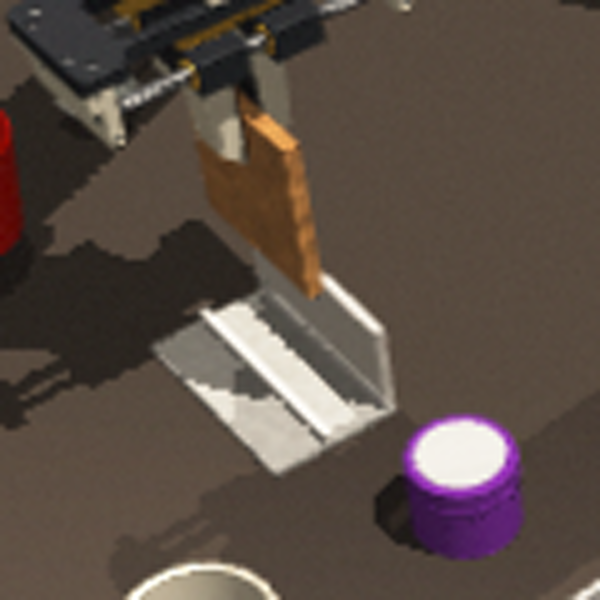

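View pics/w11.png

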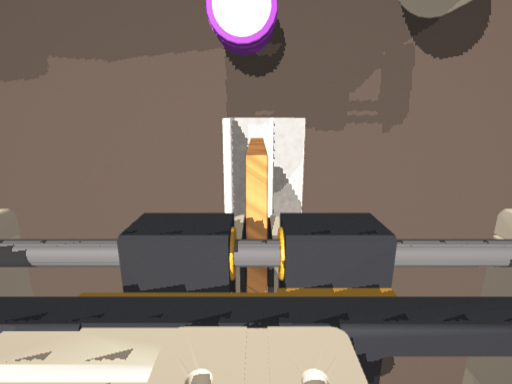

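Emit:
send_rows(
  delta_pos=[
    [0.001, 0.001, 0.03],
    [0.001, 0.001, 0.06],
    [0.001, 0.001, 0.075],
    [0.001, 0.001, 0.082],
    [0.001, 0.001, 0.086],
    [0.001, 0.001, 0.086],
  ],
  yaw=[0, 0, 0, 0, 0, 0],
  fingers=[255, 255, 255, 255, 255, 255],
)

```text
time: 26.0
tcp_pos: [580.7, -310.0, 80.1]
tcp_rot: [-179.9, 0.1, -9.8]
wrist_force: [-0.0, -0.8, -0.2]
width: 9.6
```

Run:
```python
from h import *
x,y=loc(STAND,-8,0);go(x,y,74,-10)
im,kt=snap("scene","s12");crop(im,120,70,240,190,5,"s12c")
```

```text
d [-0.0008, 0.0014, 0.0061] yaw 0.023 now [ 580.73 -310.04   80.14] [-179.92    0.05   -9.81] t 26.0 w 9.6 q7 -15.773943965216727
```

View pics/s12c.png

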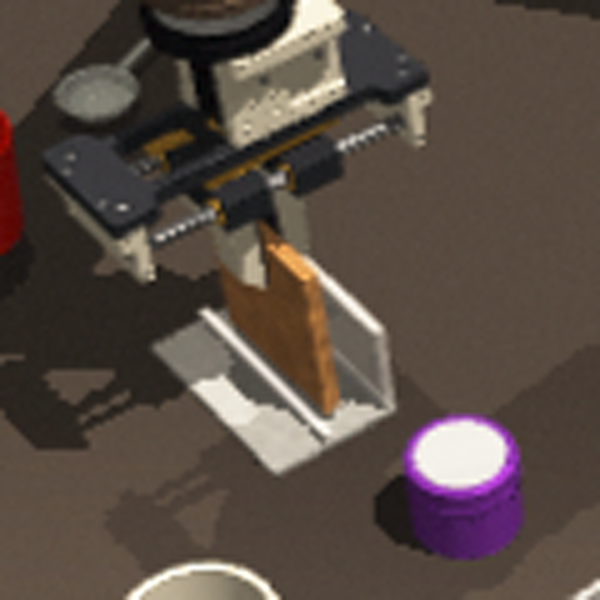

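Emit:
send_rows(
  delta_pos=[
    [-0.0025, 0.001, 0.004],
    [-0.0025, 0.001, 0.006],
    [-0.0025, 0.001, 0.006],
    [-0.0025, 0.001, 0.006],
  ],
  yaw=[0, 0, 0, 0],
  fingers=[255, 255, 255, 255],
)

```text
time: 26.45
tcp_pos: [578.3, -310.9, 74.7]
tcp_rot: [-179.9, 0.0, -9.8]
wrist_force: [0.4, 0.2, -0.5]
width: 9.8
```

Emit:
send_rows(
  delta_pos=[
    [0, 0, 0.0005],
    [0, 0, 0.0005],
    [0, 0, 0.0005],
    [0, 0, 0.0005],
    [-0.005, 0, 0],
    [-0.01, 0, 0],
    [-0.013, 0, 0],
    [-0.016, 0, 0],
  ],
  yaw=[0, 0, 0, 0, 0, 0, 0, 0],
  fingers=[220, 180, 145, 145, 145, 145, 145, 145],
)

```text
time: 27.25
tcp_pos: [562.1, -308.2, 74.7]
tcp_rot: [-179.9, 0.0, -9.8]
wrist_force: [0.1, 0.3, -0.4]
width: 39.4
```

Run:
```python
from h import *
s=monitor.sense();print(s["tcp_pos"],s["wrist_force"],s["width"])
im,kt=snap("scene","s13");crop(im,120,70,240,190,5,"s13c")
```

```text
[ 562.06 -308.23   74.72] [ 0.06  0.32 -0.39] 39.3987230620418
```

View pics/s13c.png

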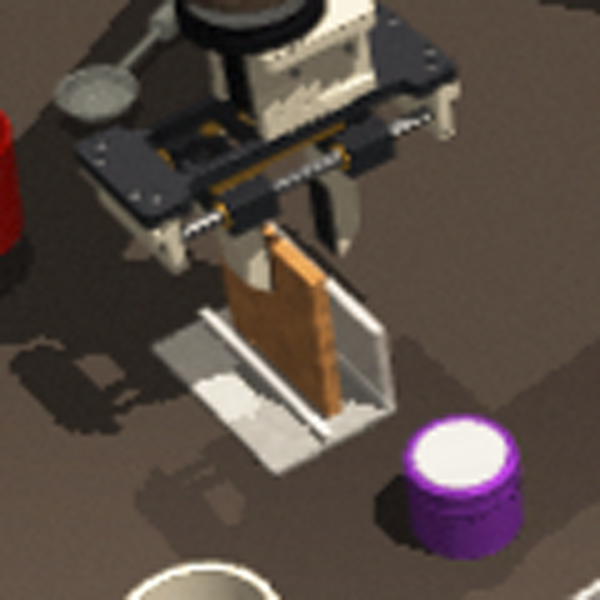

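Emit:
send_rows(
  delta_pos=[
    [-0.003, 0, 0],
    [-0.006, 0, 0],
    [-0.009, 0, 0],
    [-0.012, 0, 0],
    [-0.015, 0, 0],
    [-0.018, 0, 0],
    [-0.02, 0, 0],
    [-0.02, 0, 0],
  ],
  yaw=[0, 0, 0, 0, 0, 0, 0, 0],
  fingers=[145, 145, 145, 145, 145, 145, 145, 145],
)

```text
time: 28.1
tcp_pos: [542.0, -304.9, 74.9]
tcp_rot: [-180.0, 0.0, -9.8]
wrist_force: [0.3, 0.8, -0.2]
width: 39.6
```

Run:
```python
from h import *
s=monitor.sense();print(s["tcp_pos"],s["wrist_force"],s["width"])
im,kt=snap("scene","s14");crop(im,120,70,240,190,5,"s14c")
```

```text
[ 541.96 -304.86   74.86] [ 0.29  0.78 -0.19] 39.64612788270754
```

View pics/s14c.png

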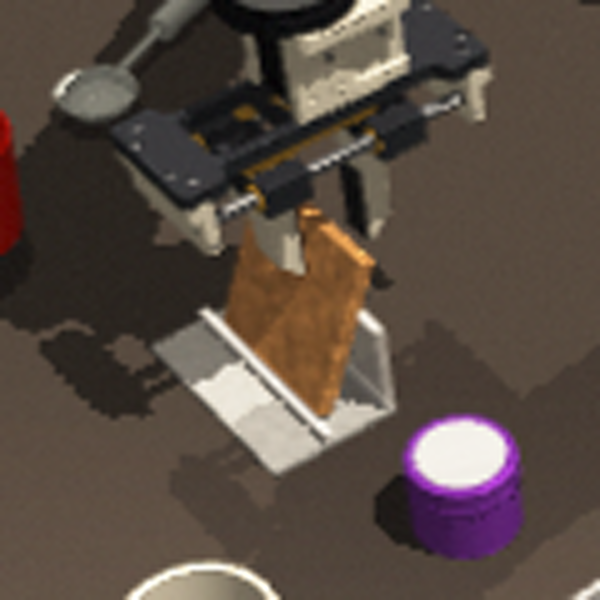

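Emit:
send_rows(
  delta_pos=[
    [0.002, 0, 0],
    [0.003, 0, -0.01],
    [0.002, 0, -0.03],
    [0.002, 0, -0.06],
    [0.002, 0, -0.1],
    [0.002, 0, -0.15],
    [0.002, 0, -0.18],
    [0.002, 0, -0.18],
  ],
  yaw=[0, 0, 0, 0, 0, 0, 0, 0],
  fingers=[145, 145, 145, 145, 145, 145, 145, 145],
)

```text
time: 28.95
tcp_pos: [547.3, -305.2, 262.2]
tcp_rot: [179.9, -0.5, -9.8]
wrist_force: [0.5, 0.4, 0.2]
width: 39.5
```

Emit:
send_rows(
  delta_pos=[
    [-0.04, 0.04, 0],
    [-0.07, 0.07, 0],
    [-0.1, 0.1, 0],
    [-0.13, 0.13, 0],
    [-0.16, 0.16, 0],
    [-0.18, 0.18, 0],
    [-0.18, 0.18, 0],
    [-0.18, 0.18, 0],
  ],
  yaw=[0, 0, 0, 0, 0, 0, 0, 0],
  fingers=[145, 145, 145, 145, 145, 145, 145, 145],
)

```text
time: 29.75
tcp_pos: [338.7, -452.1, 261.4]
tcp_rot: [179.9, -0.5, -9.9]
wrist_force: [0.4, 1.5, 0.2]
width: 39.5
```

Run:
```python
from h import *
im,kt=snap("scene","s15");crop(im,120,70,240,190,5,"s15c");im2,kt2=snap("top","t15");crop(im2,340,140,440,215,7,"t15c")
```

```text
(no output)
```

View pics/s15.png

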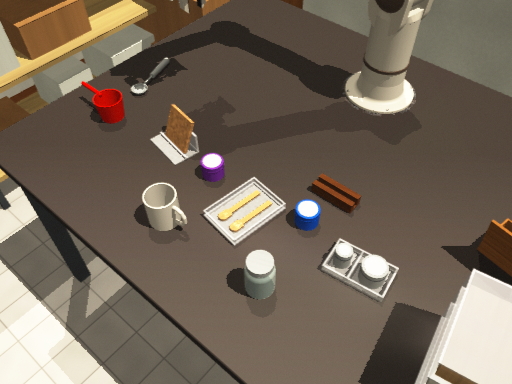

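View pics/s15c.png

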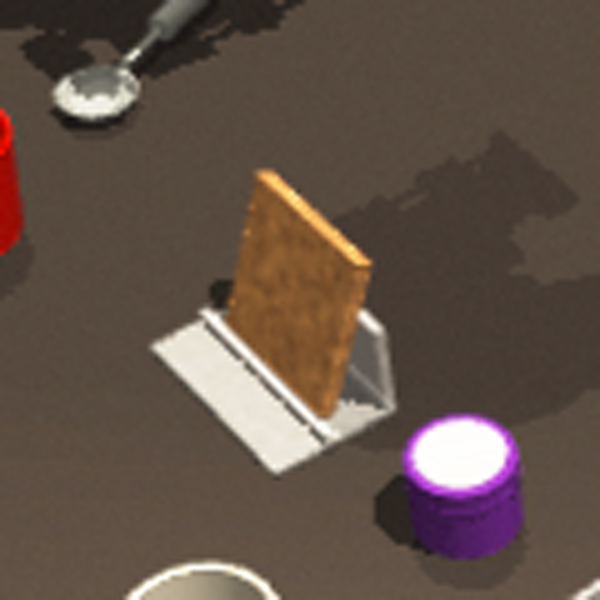

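View pics/t15.png

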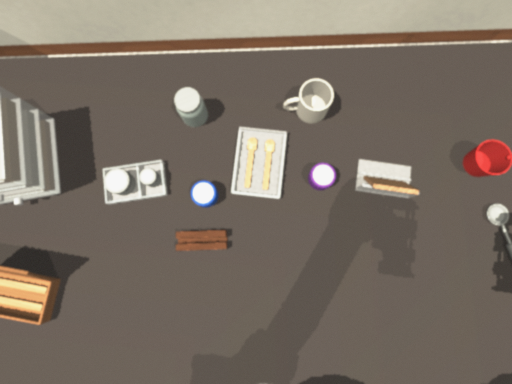

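View pics/t15c.png

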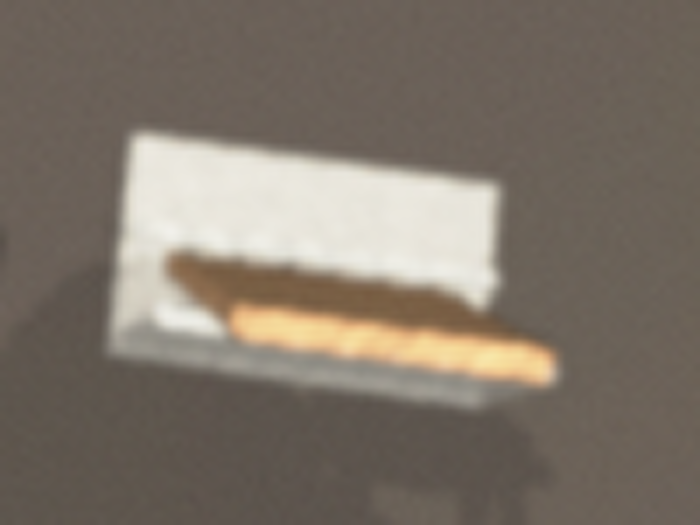

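Run:
```python
from h import *
kt=camT("top");ks=camT("scene")
un=lambda a,b:((a+.5)/7-.5+340,(b+.5)/7-.5+140)
def l(P):
    a=np.radians(-STAND[2]);d=P[:2]-np.array(STAND[:2]);return np.array([np.cos(a)*d[0]-np.sin(a)*d[1],np.sin(a)*d[0]+np.cos(a)*d[1]])
print("top edge centreline",l(ray(kt,un(235,322),99)),l(ray(kt,un(553,366),99)))
print("foot +x edge",l(ray(kt,un(172,256),7)))
us=lambda a,b:((a+.5)/5-.5+120,(b+.5)/5-.5+70)
print("scene top edge ends",l(ray(ks,us(262,174),99)),l(ray(ks,us(366,266),99)),"foot",l(ray(ks,us(325,416),5)))
s=monitor.sense();print(s["time"],s["wrist_force"],s["tcp_pos"])
```

```text
top edge centreline [-42.05  50.07] [-41.56 -50.09]
foot +x edge [-2.17 48.27]
scene top edge ends [-39.51 -47.63] [-40.97  51.52] foot [-4.65 46.56]
29.85 [0.51 0.84 0.8 ] [ 340.43 -450.83  261.5 ]
```

```bash
python3 -c "
from plant import order; print(order.job_done())"
```

```text
the job is handed in; nothing more can be done
None
```

The job is done and handed in at about 30 s, in the order asked: stirrers, tins, then coaster.

- **Stirrers:** both lie flat, lengthwise and side by side in the long tray, about 22 mm either side of the middle.
- **Tins:** each stands upright in the bay of its own size.
- **Coaster:** it was released upright in the stand, then tipped back against the wall with one finger. It leans about 20 degrees by my estimate. Its foot's centre is about 7 mm to the wall side of the stand's middle, between the lip and the wall.
- **Last checks:** the final top and scene pictures show everything in place, the jar and mug where they started, and the arm clear. No check failed. The two cameras disagreed on the coaster's position by about 3 mm at most, near the calibration error. The highest wrist force I read was under 4 N, taken at the end of each move.

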